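# Hold the drilled plate flush on the tilted stage

### The arm

A 6-joint arm with a two-finger parallel gripper is mounted at the origin on the work surface. World frame = base frame: x ahead of the robot, y to its left, z up, the work surface at z = 0. Lengths are in m, angles in rad, forces in N, time in s.
With the tool pointing down it reaches from about 0.375 to 0.9 m from the base axis. Payload 3.1 kg.
Tool frame: the origin (TCP) lies at the very end of the fingers, on their centre line; the grasp point (between the pads) lies 19 mm behind it; z points along the fingers, y is the direction in which the jaws open and shut (so a half turn about z gives the same grasp; the last joint's range is limited). The gripper opens to 87 mm and grips with 3 to 60 N. Pads are 19 mm wide; open, the fingers measure 117 mm over their backs; the gripper's body (75 mm by 190 mm) begins 51 mm behind the grasp point.
Start: joints at [-1.516, 0.527, 1.433, -0, 1.181, -0.178], TCP at [0.144, -0.608, 0.19] pointing down, gripper open.
Joint ranges: [-3.08, 3.08], [-0.75, 2.2], [0.22, 2.44], [-1.43, 4.57], [0, 2.65], [-2.85, 2.85]. Speed limits (rad/s): [2.79, 2.79, 3.14, 3.14, 3.14, 3.14].

### API

Orientations are given as a rotation vector (axis times angle).
In Python, from bench import status, capture, camera_model, ticket gives the robot as it stands. The module is installed in compiled form; this text tells all that it offers.
- The arm moves only by the tool apply_moves, never from a script. Its argument "plan" is one flat list of numbers, 7 for each row, row after row: the opening, from 0 (shut) to 1 (fully open), then the shift along the world's x, y, z in mm, then the turn, a rotation vector about the world's x, y, z in degrees. In form: [fingers, tx, ty, tz, wx, wy, wz, fingers, tx, ty, tz, wx, wy, wz, ...]. A call has exactly 8 rows; each row is the pose to reach, as a shift and turn from the pose commanded when the call began; what a row does not reach only later rows make up. A row lasts 1/8 s, in which the tool goes at most 62.5 mm and 10.7 degrees, less where a joint would pass 70% of its speed; a pose out of reach is approached as far as the arm can. A call with a gripper value outside its range is refused whole. The fingers move at their own pace and stop on an object; the grip force is fixed at half the most. Time passes only in rows, so rows that repeat a pose let the fingers close, or fill a call up. It gives the time, the measured TCP pose, the force and the opening at its end, in the units of the state.
- status.read_state(): the state, without advancing time (a new reading comes with each control period).
- capture(name): name is "scene" or "top" or "wrist"; returns (picture, depth): 480x640x3 uint8, red, green, blue; 480x640 float32, m along the optical axis (not along the pixel's ray), 0 where there is no reading.
- camera_model(name): a dict with "fov_y" (degrees; the focal length in pixels is half the picture's height over the tangent of half this angle, whatever the lens; pixels are square), "cx", "cy" (the principal point, pixels), "rvec" (rotation vector, rad) and "tvec" (3), from world to camera coordinates, as OpenCV has them. Camera axes: x right, y down, z forward; pixel columns grow to the right and rows downward; lengths in m; the calibration is good to about 2 mm. A picture is of the moment at which its call begins: read the wrist's pose just before it. camera_model takes no time and is no camera call; for the wrist camera it gives the pose at the moment of the call.
- ticket.sign_off(): hands the job in, once; it reports no verdict.
The state is a dict: "clock": time; "joints": joint angles; "qd": joint speeds; "joint_efforts": joint torques, N m; "tcp_pos": TCP position; "tcp_rot": TCP orientation; "wrist_force": force on the tool from outside, world axes, zero at the start; "wrist_torque": the same for the moment, N m; "gripper_width": opening from 0.0 (shut) to 1.0 (fully open).
Only numpy, scipy, OpenCV 4.12 (cv2) and the standard library are available. Lean on these libraries where they do the work, as an engineer would, in place of code of your own. Each camera call takes 0.05 s, during which the arm holds its last target.

### The job

For the profile camera's picture, slide the vise's loose jaw well back, lift the drilled plate out, and lay its underside on the sloping steel face of the tilting stage, between camera and light panel: feel it down, without forcing it, until it sits flush on the slope, in the middle, square with the face and with its longer side level. The face is too slippery for the plate to stay by itself, so finish still holding it: when the program ends the plate is in the grip and lightly pressed flat against the face. Leave the stage's set angle, and the ring gauge, caliper and joystick lying about, as they are.

Things in the scene. Friction and masses are not known exactly. Their poses are not given: they have to be found in the camera images.
- vise: Dark steel vise fixed to the bench. Origin on the bench under the centre of the plate's seat; x = opening direction of the sliding jaw, z up. Bed: x -55 to 110 mm, 40 mm wide (y), 30 mm high. Fixed jaw: x -55 to -25 mm, 56 mm high. The plate's underside lies 36 mm above the bench. Fingers may go down beside the 40 mm wide jaws, and beside the plate's ends, which overhang by about 10 mm.
- vise_jaw (a joint): Opening of the sliding jaw in m, 0 (closed on the plate) to 0.045, along the vise's +x; starts under 0.002. Already unlocked: it slides against about 5 N of friction and stays where left. Closed, its top lip laps 5 mm over the plate's edge, 1.5 mm above the plate's top, so the plate cannot be lifted; 10 mm open is well clear.
- jaw_grip (a point): Middle of the top of the sliding jaw, about 60 mm above the bench; moves with the jaw, axes as the vise's. The jaw block is 40 mm wide across the vise (y) and 40 mm long (x; here +-20 mm, the lip 5 mm more towards the plate) and reaches down to the bed, 30 mm lower. Pinch it across its 40 mm width.
- plate: Drilled aluminium plate, 50 x 60 x 16 mm, about 0.1 to 0.16 kg, a 22 mm bore in the middle and four corner holes. Origin at the centre of its flat underside; x along the 50 mm side, y along the 60 mm side, z through its thickness. It starts flat in the vise, axes parallel to the vise's: the jaws face its 60 mm long edges; its two ends, 60 mm apart along y, are free to grip from above.
- stage: Profile-measuring rig fixed to the bench: dark base strip 120 x 385 x 12 mm (x +-60, y -150 to +235 mm) with the tilting stage in it. Origin on the bench under the stage's pivot; y along the pivot axis, x towards the face's high edge. On it stand a black light panel at y -127 to -146 mm, 117 mm high, and a grey camera with a black lens at y 132 to 228 mm, 110 mm high.
- tilt_top: Tilting top of the stage, clamped at a slope of 20 to 33 degrees; light pressing near the middle of its face does not shift it. Origin on the pivot axis, 60 mm above the bench and 30 mm under the face; y along the level pivot axis, x up the slope along the face, z square out of the face. The face looks up and away from the robot: its low edge (-x) is the far one.
- face (a point): Centre of the polished steel face of the tilting top, in the face's plane, axes as tilt_top's. The face is flat, 90 mm along x (up the slope) by 100 mm along y, slippery (friction about 0.2), with nothing standing up from it. The plate belongs here: its origin on this point, its z along the face's z, its 60 mm side along the face's y.
- face_high (a point): Middle of the high edge of the face, 45 mm up the slope from face, in the plane of the face; shows the set angle of the stage.
- ring_gauge: Bystander: steel ring gauge, 60 mm across, 20 mm high, lying flat; origin at the centre of its underside.
- caliper: Bystander: digital caliper lying flat, 235 mm long, 15 mm high; origin at the middle of its underside.
- joystick: Bystander: off-white joystick box, 110 x 85 x 32 mm, stick to 99 mm; origin at the centre of its underside.
Things that resemble listed ones, but are neither listed nor needed, are in the scene too. Leave any brown or purple look-alike of the plate alone.

How it is judged:
On the way, in this order (a step that is already met when the one before it is completed fails the run):
1. the vise's jaw is slid back at least 8 mm while the plate still lies in the vise (value of joint vise_jaw above 0.008 m and z of plate in the frame of vise below 0.042 m and horizontal distance between plate and vise below 0.03 m), for 0.2 s.
2. the plate is lifted out, clear of the vise (z of plate in the frame of vise above 0.066 m and contact force between plate and the fingers above 1 N and contact force between plate and vise below 0.1 N), for 0.2 s.
At the end, for the whole second after the job is handed in: The plate's underside lies flush on the face: parallel within 0.035 rad (2 degrees), its centre 2 mm or less off the face plane, within 12 mm of the face's centre along each edge and square to it within 0.12 rad, pressed on it with more than 1.5 N, at rest, and still gripped by the fingers (angle between the z axis of plate and the z axis of face, either way round below 0.035 rad and angle between the y axis of plate and the y axis of face, either way round below 0.12 rad and z of plate in the frame of face between -0.002 and 0.0018 m and x of plate in the frame of face between -0.012 and 0.012 m and y of plate in the frame of face between -0.012 and 0.012 m and contact force between plate and tilt_top above 1.5 N and contact force between plate and the fingers above 2 N and linear speed of plate below 0.01 m/s); the arm keeps its last pose, push and grip.
It fails at once if the plate is forced against the stage with more than 60 N (contact force between plate and tilt_top above 60 N).
It fails at once if the stage's set angle is changed (distance of face_high from where it was at the start of the episode above 0.004 m).
It fails at once if the ring gauge is disturbed (distance of ring_gauge from where it was at the start of the episode above 0.02 m).
It fails at once if the caliper is disturbed (distance of caliper from where it was at the start of the episode above 0.02 m).
It fails at once if the joystick is disturbed (distance of joystick from where it was at the start of the episode above 0.02 m).
It also fails if it takes over 48 s, if anything falls off the work surface, if the arm or the gripper's body presses on something with over 40 N, if the wrist force passes 120 N, or if a joint passes its speed limit or range.

## Working session

There is one attempt and no reset: what is moved stays moved. The work goes in short steps, Python scripts to look and compute and a tool call to move; the robot and the scene stay as the last step left them, time stands still between calls to the robot, and variables do not carry over. Pictures are saved under pics/ and viewed, and the job is handed in when it is done.

Besides the shell and the picture viewer there is one more tool, called after "Emit:" as name(argument=value, ...), one argument or row to a line, values as JSON. apply_moves: Moves the arm, as the interface text tells. Its arguments: {"type":"object","properties":{"plan":{"type":"array","items":{"type":"number"}}},"required":["plan"]}

```bash
mkdir -p pics; cat > h.py <<'E'
import numpy as np, cv2
from bench import status, capture, camera_model, ticket
from scipy.spatial.transform import Rotation as R
def shot(n,tag):
    m=camera_model(n); p,d=capture(n)
    cv2.imwrite(f'pics/{tag}.png',p[:,:,::-1]); np.savez(f'{tag}.npz',p=p,d=d,**{k:np.array(m[k]) for k in ('fov_y','cx','cy','rvec','tvec')})
    return m,p,d
def cloud(f):
    z=np.load(f+'.npz'); d=z['d'].astype(float); fl=240/np.tan(np.radians(z['fov_y'])/2)
    v,u=np.mgrid[0:480,0:640]
    P=np.stack([(u-z['cx'])/fl*d,(v-z['cy'])/fl*d,d],-1)
    M=R.from_rotvec(z['rvec'].ravel()).as_matrix()
    W=(P-z['tvec'].ravel())@M
    W[d<=0]=np.nan
    return z['p'],W
E
python3 - <<'E'
from h import *
for n in('scene','top'): m,p,d=shot(n,n+'0'); print(n,m,(d>0).mean())
print(status.read_state())
E
```

```text
scene {'fov_y': 44.63607228042756, 'cx': 316.4739936120496, 'cy': 242.4525026483766, 'rvec': array([ 1.06613996,  2.29265709, -1.1457368 ]), 'tvec': array([ 0.34713031, -0.20487001,  1.53191516])} 0.9938704427083334
top {'fov_y': 49.765923560643785, 'cx': 320.90859361143225, 'cy': 241.42269295018252, 'rvec': array([ 2.16576472, -2.15582609,  0.15896174]), 'tvec': array([0.02634138, 0.58044006, 0.98276948])} 0.9960286458333333
{'clock': 0.1, 'joints': array([-1.51647939e+00,  5.28365043e-01,  1.43374979e+00, -3.61300451e-05,
        1.18142623e+00, -1.78490833e-01]), 'qd': array([-0.00100268, -0.00266122, -0.002187  , -0.0012701 ,  0.00077687,
        0.00051156]), 'joint_efforts': array([-3.85017538e-04, -4.40985096e+01, -1.77150536e+01,  6.34726952e-02,
        5.34169714e-02, -4.42742112e-05]), 'tcp_pos': array([ 0.14417749, -0.60740504,  0.18908233]), 'tcp_rot': array([-3.11839653e+00, -3.64663632e-01, -1.37430907e-04]), 'wrist_force': array([-0.12913448, -0.91399793, -0.78604829]), 'wrist_torque': array([-0.0149256 , -0.01181705,  0.02156295]), 'gripper_width': 1.0030494062513786}
```

View pics/scene0.png

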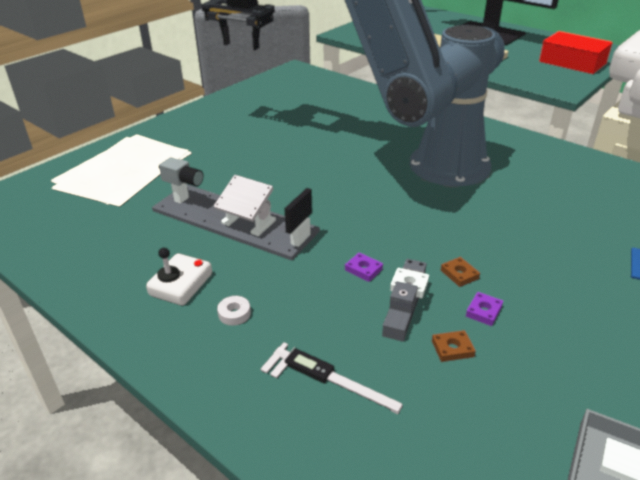

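View pics/top0.png

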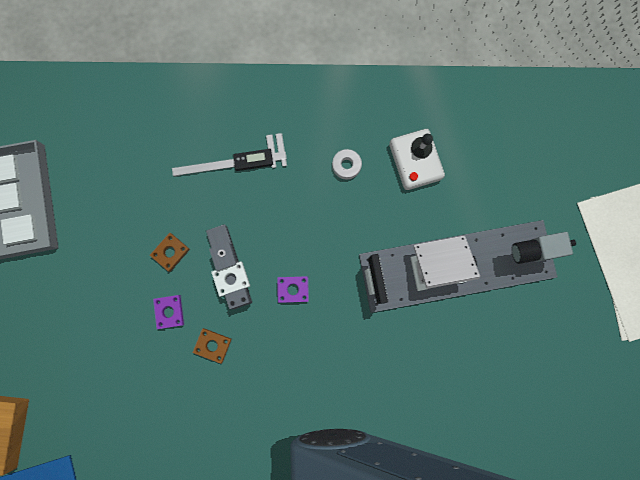

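The top picture shows the silver plate in the vise at (230,278), with the sliding jaw at (221,253) and the fixed jaw at (237,300). The stage face is at (447,262), the light panel at (376,280) and the camera at (540,248). The purple plates at (293,290) and (168,312) and the brown ones at (170,252) and (212,346) are look-alikes. Only the silver one, clamped in the vise, fits the description. I'll enlarge it and measure.

```bash
python3 - <<'E'
from h import *
p,W=cloud('top0')
a=cv2.resize(p[210:330,170:330],None,fx=4,fy=4,interpolation=cv2.INTER_CUBIC)
cv2.imwrite('pics/c1.png',a[:,:,::-1])
a=cv2.resize(p[200:330,350:590],None,fx=3.3,fy=3.3,interpolation=cv2.INTER_CUBIC)
cv2.imwrite('pics/c2.png',a[:,:,::-1])
for n,(u,v) in dict(plate=(222,284),jaw=(216,243),bed=(215,235),bed2=(213,230),fix=(237,300),face=(447,262),bench=(330,250),strip=(500,280),ring=(347,150)).items(): print(n,W[v,u].round(4))
E
```

```text
plate [0.4949 0.2185 0.0529]
jaw [0.5769 0.2366 0.0308]
bed [0.5928 0.2388 0.0319]
bed2 [0.6032 0.2436 0.029 ]
fix [0.4645 0.1886 0.0565]
face [ 0.5362 -0.2064  0.0882]
bench [0.5677 0.0098 0.0008]
strip [ 0.5074 -0.3326  0.0116]
ring [ 0.7718 -0.0241  0.0228]
```

View pics/c1.png

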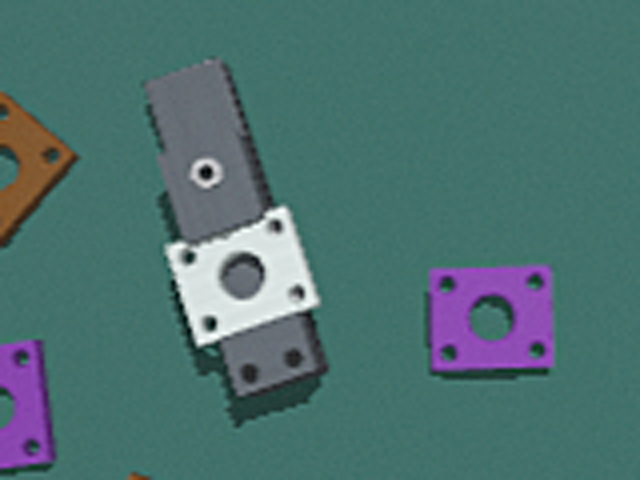

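View pics/c2.png

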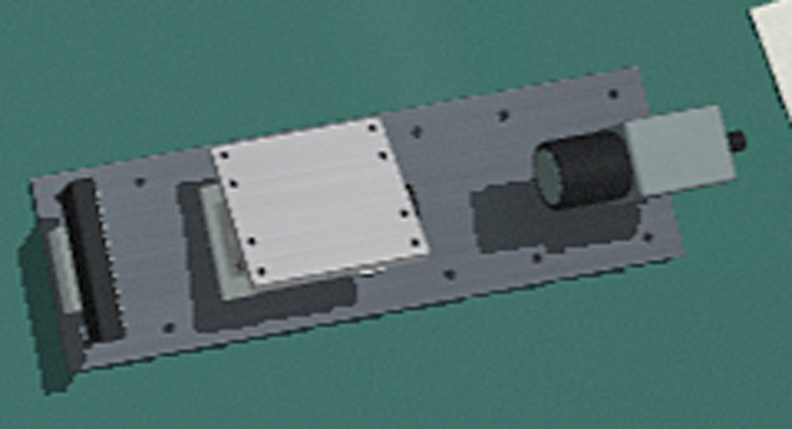

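```bash
cat > fit.py <<'E'
from h import *
def run(t):
    p,W=cloud(t); g=p.astype(int)
    sat=g.max(2)-g.min(2)
    x,y,z=W[...,0],W[...,1],W[...,2]
    def rect(m,name,zpl=None):
        m=m.astype(np.uint8); n,l,s,c=cv2.connectedComponentsWithStats(m); k=1+np.argmax(s[1:,4]); M=l==k
        Q=W[M]; r=cv2.minAreaRect((Q[:,:2]*1000).astype(np.float32)); print(name,M.sum(),np.round(r[0],1),np.round(r[1],1),round(r[2],2),'medz',np.median(Q[:,2]).round(4)); return M
    box=(x>.42)&(x<.68)&(y>.12)&(y<.3)
    P=rect(box&(g.min(2)>170)&(z>.04),'plate')
    rect(box&(z>.02)&(g.min(2)<150)&(z<.07),'vise dark')
    rect(box&(z>.02)&(z<.045)&(g.min(2)<150),'bed')
    rect(box&(z>.0545)&(z<.075),'jaw tops')
    fb=(x>.45)&(x<.62)&(y>-.29)&(y<-.12)&(z>.05)&(g.min(2)>150)
    F=rect(fb,'face')
    F=cv2.erode(F.astype(np.uint8),np.ones((5,5)))>0
    Q=W[F]; 
    for _ in range(4):
        A=np.c_[Q[:,:2],np.ones(len(Q))]; c=np.linalg.lstsq(A,Q[:,2],rcond=None)[0]; e=Q[:,2]-A@c; Q=Q[abs(e)<max(2.5*e.std(),.001)]
    nrm=np.array([-c[0],-c[1],1]); nrm/=np.linalg.norm(nrm)
    print('normal',nrm.round(4),'tilt',np.degrees(np.arccos(nrm[2])).round(2),'az',np.degrees(np.arctan2(nrm[1],nrm[0])).round(2),'res',e.std().round(5))
    return p,W,nrm
if __name__=='__main__':
    import sys
    p,W,nrm=run(sys.argv[1])
    # strip orientation
    x,y,z=W[...,0],W[...,1],W[...,2]
    s=((z>.008)&(z<.016)&(x>.4)&(x<.68)&(y<-.02)&(y>-.48))
    Q=W[s]; r=cv2.minAreaRect((Q[:,:2]*1000).astype(np.float32)); print('strip',np.round(r[0],1),np.round(r[1],1),r[2])
E
for t in top0 scene0; do echo $t; python3 fit.py $t; done
```

```text
top0
plate 602 [505.2 203.9] [49.3 59.8] 19.78 medz 0.0522
vise dark 913 [565.3 226.6] [94.  45.6] 17.53 medz 0.0566
bed 409 [570.7 226.7] [82.3 40.3] 19.85 medz 0.0302
jaw tops 514 [547.  218.6] [47.  40.4] 19.83 medz 0.0611
face 2213 [ 540.9 -208.1] [ 82.3 107.8] 10.89 medz 0.0886
normal [0.39   0.0694 0.9182] tilt 23.33 az 10.09 res 0.0016
strip [ 535.8 -261.4] [427.7 207.6] 86.78336334228516
scene0
plate 471 [506.3 204. ] [61.  60.5] 20.12 medz 0.0505
vise dark 1157 [550.6 220.3] [128.  61.] 21.35 medz 0.0363
bed 678 [562.9 226.9] [104.4  45.3] 12.02 medz 0.0291
jaw tops 426 [548.5 218.5] [49.  40.4] 19.54 medz 0.0596
face 1502 [ 539.  -204.8] [ 87.8 103.2] 12.3 medz 0.0851
normal [0.3815 0.0694 0.9218] tilt 22.81 az 10.32 res 0.00192
strip [ 537.  -247.5] [125.  386.9] 10.826519012451172
```

Emit:
apply_moves(
  plan=[1, 42, 44, 6, 0, 0, 1, 1, 84, 88, 12, 0, 0, 2, 1, 126, 132, 18, 0, 0, 3, 1, 168, 176, 24, 0, 0, 4, 1, 210, 220, 30, 0, 0, 5, 1, 252, 264, 36, 0, 0, 6, 1, 294, 308, 43, 0, 0, 6.5, 1, 330, 350, 50, 0, 0, 6.5],
)

```text
clock: 1.1
tcp_pos: [0.4753, -0.2563, 0.2399]
tcp_rot: [-3.094, -0.542, 0.0]
wrist_force: [0.7, -0.3, 0.4]
gripper_width: 1.002
```

```bash
python3 - <<'E'
from h import *
print(status.read_state()['tcp_pos'])
m,p,d=shot('wrist','w1'); print(m)
E
```

```text
[ 0.47534877 -0.25625978  0.23988722]
{'fov_y': 65.97815322812018, 'cx': 320.8376198062842, 'cy': 234.15916688372096, 'rvec': array([-2.36463023,  1.66082514,  0.24813024]), 'tvec': array([-0.40125918,  0.29446635,  0.54506468])}
```

View pics/w1.png

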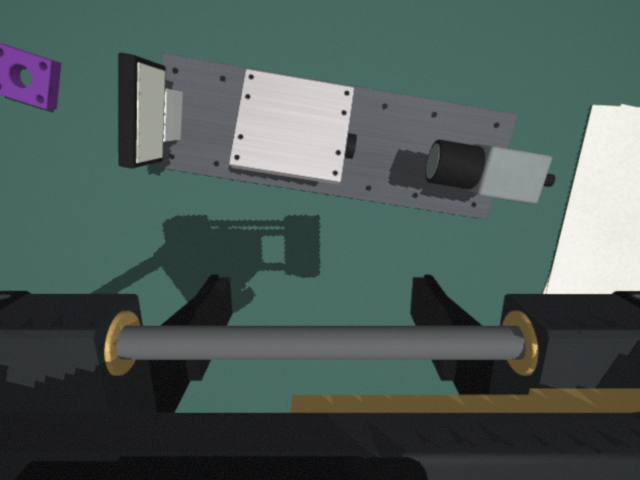

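The wrist picture shows the face squarely at (293,125), its corners near (247,70), (353,87), (340,181) and (232,165). The panel is on the left and the camera on the right. I'll fit the plane and the rectangle.

```bash
cat > face.py <<'E'
from h import *
import sys
for t in sys.argv[1:]:
    p,W=cloud(t); g=p.astype(int); x,y,z=np.moveaxis(W,-1,0)
    m=((x>.45)&(x<.63)&(y>-.29)&(y<-.12)&(z>.045)&(z<.12)&(g.min(2)>140)).astype(np.uint8)
    n,l,s,c=cv2.connectedComponentsWithStats(m); M=(l==1+np.argmax(s[1:,4]))
    M=cv2.morphologyEx(M.astype(np.uint8),cv2.MORPH_OPEN,np.ones((5,5)))
    Q=W[cv2.erode(M,np.ones((9,9)) if t[0]=='w' else np.ones((3,3)))>0]
    for _ in range(5):
        c0=Q.mean(0); nrm=np.linalg.svd(Q-c0,full_matrices=False)[2][2]; nrm*=np.sign(nrm[2]); e=(Q-c0)@nrm; Q=Q[abs(e)<max(2.5*e.std(),.0005)]
    # intersect mask contour pixel rays with plane
    Z=np.load(t+'.npz'); fl=240/np.tan(np.radians(Z['fov_y'])/2); Rm=R.from_rotvec(Z['rvec'].ravel()).as_matrix(); C=-Rm.T@Z['tvec'].ravel()
    v,u=np.nonzero(M); D=np.stack([(u-Z['cx'])/fl,(v-Z['cy'])/fl,np.ones(len(u))],-1)@Rm
    P=C+D*(((c0-C)@nrm)/(D@nrm))[:,None]
    ey=np.cross([0,0,1],nrm); ey/=-np.linalg.norm(ey); ex=np.cross(ey,nrm)
    r=cv2.minAreaRect((np.c_[(P-c0)@ex,(P-c0)@ey]*1000).astype(np.float32))
    ctr=c0+ex*r[0][0]/1000+ey*r[0][1]/1000
    print(t,len(Q),'n',nrm.round(4),'tilt',np.degrees(np.arccos(nrm[2])).round(2),'az',np.degrees(np.arctan2(nrm[1],nrm[0])).round(2),'res',e.std().round(5),'rect',np.round(r[1],1),round(r[2],2),'ctr',ctr.round(4), 'ex',ex.round(3),'ey',ey.round(3),'expz',(.06+.03*nrm[2]).round(4))
E
python3 face.py w1 top0 scene0
```

```text
w1 5806 n [0.3873 0.0737 0.919 ] tilt 23.22 az 10.77 res 0.00066 rect [89.6 99.5] 0.01 ctr [ 0.5391 -0.2049  0.0885] ex [-0.903 -0.172  0.394] ey [ 0.187 -0.982 -0.   ] expz 0.0876
top0 1804 n [0.3919 0.0699 0.9173] tilt 23.46 az 10.11 res 0.00145 rect [ 90.  100.2] 0.79 ctr [ 0.5402 -0.2046  0.0879] ex [-0.903 -0.161  0.398] ey [ 0.176 -0.984 -0.   ] expz 0.0875
scene0 1226 n [0.3846 0.0706 0.9204] tilt 23.02 az 10.4 res 0.00178 rect [ 91.8 101.9] 0.33 ctr [ 0.5406 -0.2033  0.0854] ex [-0.905 -0.166  0.391] ey [ 0.181 -0.984 -0.   ] expz 0.0876
```

Emit:
apply_moves(
  plan=[1, 9, 59, -5, 0, 0, 0, 1, 18, 118, -10, 0, 0, 0, 1, 27, 177, -20, 0, 0, 0, 1, 37, 236, -32, 0, 0, 0, 1, 46, 295, -45, 0, 0, 0, 1, 55, 354, -60, 0, 0, 0, 1, 64, 413, -75, 0, 0, 0, 1, 74, 474, -80, 0, 0, 0],
)

```text
clock: 2.15
tcp_pos: [0.5473, 0.2173, 0.1584]
tcp_rot: [3.094, 0.541, -0.004]
wrist_force: [0.0, 0.3, -0.1]
gripper_width: 1.002
```

```bash
python3 - <<'E'
from h import *
print(status.read_state()['tcp_pos'])
m,p,d=shot('wrist','w2')
p,W=cloud('w2'); x,y,z=np.moveaxis(W,-1,0); g=p.astype(int)
box=(x>.42)&(x<.68)&(y>.12)&(y<.3)
for nm,m in dict(plate=box&(z>.045)&(z<.058)&(g.min(2)>150),jaw=box&(z>.054)&(z<.07)&(g.min(2)<140)&(x>.52)).items():
    n,l,s,c=cv2.connectedComponentsWithStats(m.astype(np.uint8))
    if n<2: continue
    M=l==1+np.argmax(s[1:,4]); Q=W[M]; r=cv2.minAreaRect((Q[:,:2]*1000).astype(np.float32)); print(nm,M.sum(),np.round(r,1) if 0 else r,np.median(Q[:,2]))
E
```

```text
[0.54733232 0.21725233 0.15844389]
plate 2640 ((504.6891784667969, 203.98062133789062), (49.93726348876953, 59.89656066894531), 19.532575607299805) 0.0525886707683316
jaw 2394 ((546.5936279296875, 218.22634887695312), (45.68053436279297, 40.04110336303711), 19.8281192779541) 0.06171773024393841
```

View pics/w2.png

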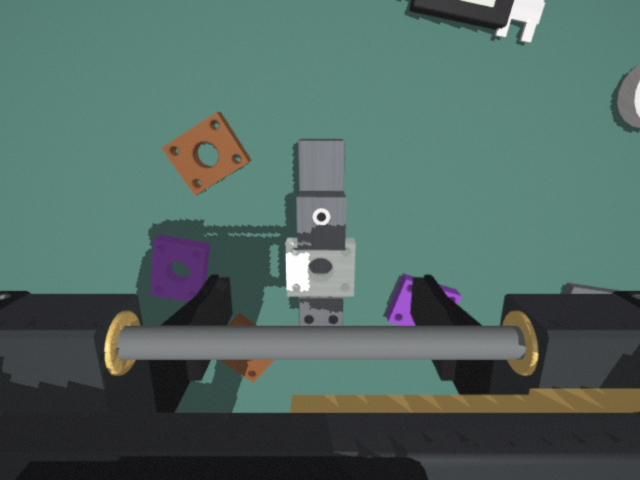

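Emit:
apply_moves(
  plan=[1, 2, 2, -35, 0, 0, 0, 1, 2, 2, -70, 0, 0, 0, 1, 2, 2, -100, 0, 0, 0, 1, 2, 2, -120, 0, 0, 0, 1, 2, 2, -120, 0, 0, 0, 0, 2, 2, -120, 0, 0, 0, 0, 2, 2, -120, 0, 0, 0, 0, 2, 2, -120, 0, 0, 0],
)

```text
clock: 3.2
tcp_pos: [0.5508, 0.218, 0.0409]
tcp_rot: [-3.095, -0.541, -0.003]
wrist_force: [-0.2, -0.1, -0.0]
gripper_width: 0.744
```

Emit:
apply_moves(
  plan=[0, 0, 0, 0, 0, 0, 0, 0, 0, 0, 0, 0, 0, 0, 0, 0, 0, 0, 0, 0, 0, 0, 0, 0, 0, 0, 0, 0, 0, 0, 0, 0, 0, 0, 0, 0, 0, 0, 0, 0, 0, 0, 0, 0, 0, 0, 0, 0, 0, 0, 0, 0, 0, 0, 0, 0],
)

```text
clock: 4.2
tcp_pos: [0.5502, 0.2179, 0.0399]
tcp_rot: [3.095, 0.541, 0.0]
wrist_force: [-1.0, 0.1, 0.2]
gripper_width: 0.005
```

```bash
python3 - <<'E'
from h import *
print(status.read_state())
shot('wrist','w3');shot('scene','s3')
p=np.load('s3.npz')['p'][180:380,300:540]
cv2.imwrite('pics/s3c.png',cv2.resize(p,None,fx=3,fy=3)[:,:,::-1])
E
```

```text
{'clock': 4.2, 'joints': array([ 1.88358112e-01,  6.87065996e-01,  1.63515554e+00, -6.40512828e-06,
        8.19337671e-01,  1.41291760e+00]), 'qd': array([ 0.00026915, -0.00093072,  0.00096753, -0.00335317,  0.00222517,
        0.00125399]), 'joint_efforts': array([ 2.13277908e-04, -4.47927833e+01, -1.16553229e+01,  3.51974869e-02,
       -6.89910678e-02,  3.15773093e-05]), 'tcp_pos': array([0.5502255 , 0.21787975, 0.03994598]), 'tcp_rot': array([3.09462807e+00, 5.41161047e-01, 5.26422630e-05]), 'wrist_force': array([-1.04913983,  0.13910736,  0.20680438]), 'wrist_torque': array([ 0.01164132, -0.01973391, -0.03895376]), 'gripper_width': 0.00532005776651447}
```

View pics/w3.png

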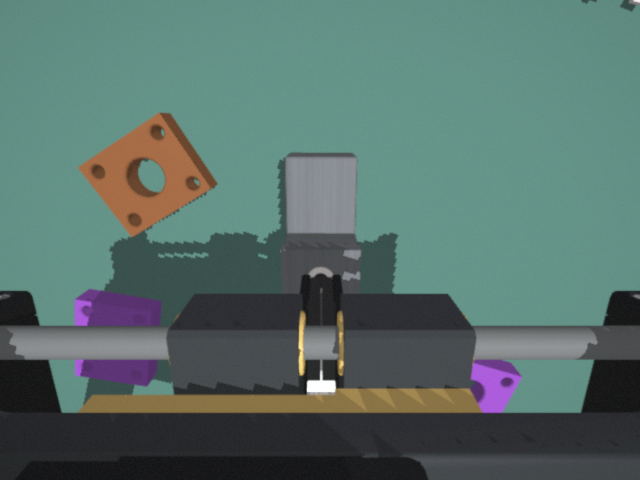

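View pics/s3c.png

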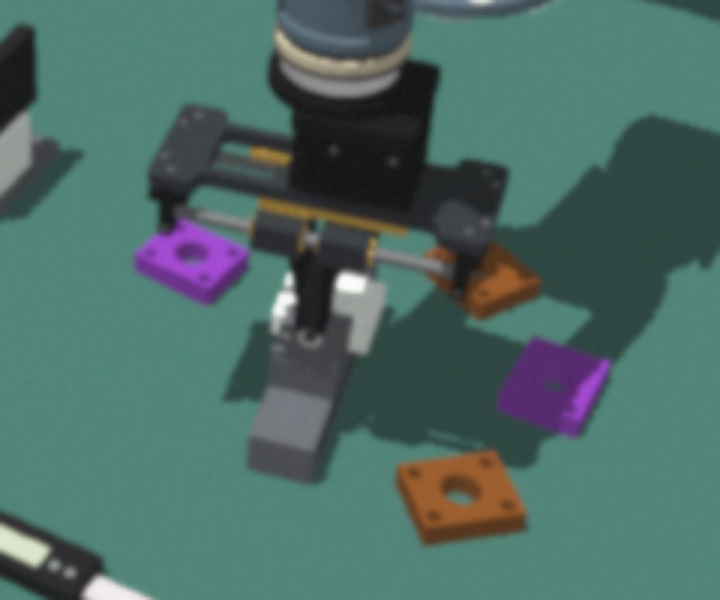

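The fingers shut on nothing (width 0.005). They seem to stand over or in front of the jaw although the TCP reads z=0.040. I'll measure where the fingertips really are.

```bash
python3 - <<'E'
from h import *
p,W=cloud('s3')
for v in range(262,304,2):
    u=300+312//3
    print(v,[ (p[v,uu].tolist(),(W[v,uu]*1000).round(0).tolist()) for uu in (403,)])
p,W=cloud('w3')
for v in range(200,395,8): print(v,[(W[v,u]*1000).round(0).tolist() for u in (312,321)],p[v,312])
E
```

```text
262 [([64, 64, 63], [580.0, 229.0, 152.0])]
264 [([29, 30, 29], [553.0, 214.0, 123.0])]
266 [([30, 31, 32], [555.0, 215.0, 120.0])]
268 [([31, 31, 33], [560.0, 219.0, 121.0])]
270 [([34, 34, 35], [560.0, 219.0, 117.0])]
272 [([32, 33, 33], [560.0, 220.0, 113.0])]
274 [([35, 36, 36], [560.0, 220.0, 108.0])]
276 [([33, 34, 34], [561.0, 221.0, 104.0])]
278 [([34, 36, 34], [560.0, 221.0, 100.0])]
280 [([34, 35, 35], [558.0, 220.0, 93.0])]
282 [([36, 35, 35], [561.0, 222.0, 91.0])]
284 [([34, 36, 35], [557.0, 220.0, 83.0])]
286 [([35, 35, 35], [559.0, 222.0, 80.0])]
288 [([37, 36, 37], [557.0, 221.0, 74.0])]
290 [([51, 48, 49], [559.0, 223.0, 71.0])]
292 [([48, 46, 47], [552.0, 219.0, 60.0])]
294 [([104, 101, 101], [558.0, 223.0, 62.0])]
296 [([81, 82, 84], [560.0, 225.0, 60.0])]
298 [([65, 66, 70], [566.0, 229.0, 61.0])]
300 [([65, 68, 71], [566.0, 229.0, 57.0])]
302 [([67, 69, 72], [566.0, 229.0, 52.0])]
200 [[584.0, 236.0, 30.0], [586.0, 232.0, 30.0]] [137 139 147]
208 [[580.0, 235.0, 31.0], [581.0, 230.0, 31.0]] [139 141 148]
216 [[575.0, 233.0, 31.0], [577.0, 228.0, 31.0]] [138 141 1
[... 661 characters left out ...]
] [38 37 40]
312 [[558.0, 225.0, 107.0], [536.0, 214.0, 62.0]] [39 38 39]
320 [[558.0, 225.0, 113.0], [531.0, 212.0, 62.0]] [36 34 36]
328 [[580.0, 232.0, 156.0], [581.0, 230.0, 157.0]] [90 91 92]
336 [[579.0, 232.0, 159.0], [580.0, 229.0, 159.0]] [124 127 128]
344 [[578.0, 231.0, 160.0], [579.0, 229.0, 160.0]] [140 144 145]
352 [[576.0, 230.0, 161.0], [577.0, 228.0, 160.0]] [143 145 148]
360 [[547.0, 221.0, 122.0], [495.0, 199.0, 42.0]] [51 53 55]
368 [[545.0, 220.0, 123.0], [494.0, 199.0, 49.0]] [43 44 44]
376 [[542.0, 219.0, 123.0], [491.0, 198.0, 52.0]] [47 46 46]
384 [[484.0, 201.0, 52.0], [485.0, 195.0, 51.0]] [254 255 255]
392 [[479.0, 199.0, 53.0], [481.0, 194.0, 52.0]] [185 185 184]
```

```bash
python3 - <<'E'
from h import *
p=np.load('w3.npz')['p'][220:420,220:430]
cv2.imwrite('pics/w3c.png',cv2.convertScaleAbs(cv2.resize(p,None,fx=3,fy=3),alpha=2.0)[:,:,::-1])
E
```

```text
(no output)
```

View pics/w3c.png

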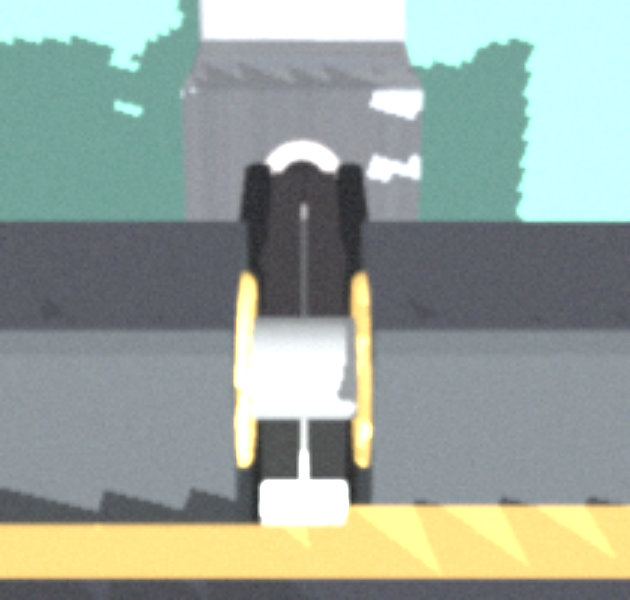

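```bash
python3 - <<'E'
from h import *
for t,tz in(('w1',.2399),('w2',.1584),('w3',.040)):
    p,W=cloud(t)
    Z=np.load(t+'.npz');Rm=R.from_rotvec(Z['rvec'].ravel()).as_matrix(); C=-Rm.T@Z['tvec'].ravel()
    g=p.max(2)<70; 
    print(t,'cam',C.round(4),'tip',end=' ')
    for uu,vv in (((205,232),(276,300)),((412,440),(276,300)),((300,345),(274,300))):
        S=W[vv[0]:vv[1],uu[0]:uu[1]].reshape(-1,3); G=g[vv[0]:vv[1],uu[0]:uu[1]].ravel(); q=S[G&(S[:,2]>.064)]
        q=q[np.isfinite(q[:,2])]
        if len(q): print(np.percentile(q[:,2],[1,5,10,50]).round(4),end=' ')
    print('tcp',tz)
E
```

```text
w1 cam [ 0.5506 -0.2283  0.4353] tip [0.2732 0.2744 0.2755 0.2832] [0.2739 0.2749 0.276  0.2844] tcp 0.2399
w2 cam [0.6231 0.2454 0.3537] tip [0.1918 0.1928 0.1942 0.2017] [0.1924 0.1936 0.1947 0.203 ] tcp 0.1584
w3 cam [0.6255 0.2459 0.2354] tip [0.1479 0.1482 0.1484 0.1497] [0.1474 0.148  0.1482 0.1499] [0.0734 0.0747 0.0764 0.0868] tcp 0.04
```

The depth data settles it. In every view the fingertips lie about 33 mm short of the reported TCP (along the tool), and they shut about 12 mm above the jaw. So the real tip is 33 mm behind the reported TCP along the tool. I'll reopen, go 33 mm lower, where there is free space beside the jaw in either reading, and try again.

Emit:
apply_moves(
  plan=[1, 0, 0, 0, 0, 0, 0, 1, 0, 0, 0, 0, 0, 0, 1, 0, 0, 0, 0, 0, 0, 1, 0, 0, 0, 0, 0, 0, 1, 0, 0, 0, 0, 0, 0, 1, 0, 0, 0, 0, 0, 0, 1, 0, 0, 0, 0, 0, 0, 1, 0, 0, 0, 0, 0, 0],
)

```text
clock: 5.3
tcp_pos: [0.5502, 0.2179, 0.0399]
tcp_rot: [3.095, 0.541, -0.0]
wrist_force: [-0.8, -0.1, 0.2]
gripper_width: 0.828
```

Emit:
apply_moves(
  plan=[1, 0, 0, 0, 0, 0, 0, 1, 0, 0.5, -10, 0, 0, 0, 1, 0, 0.5, -20, 0, 0, 0, 1, 0, 0.5, -28, 0, 0, 0, 0, 0, 0.5, -30, 0, 0, 0, 0, 0, 0.5, -30, 0, 0, 0, 0, 0, 0.5, -30, 0, 0, 0, 0, 0, 0.5, -30, 0, 0, 0],
)

```text
clock: 6.3
tcp_pos: [0.5505, 0.2184, 0.0103]
tcp_rot: [-3.095, -0.541, -0.001]
wrist_force: [0.6, -0.6, 0.0]
gripper_width: 0.631
```

Emit:
apply_moves(
  plan=[0, 0, 0, 0, 0, 0, 0, 0, 0, 0, 0, 0, 0, 0, 0, 0, 0, 0, 0, 0, 0, 0, 0, 0, 0, 0, 0, 0, 0, 0, 0, 0, 0, 0, 0, 0, 0, 0, 0, 0, 0, 0, 0, 0, 0, 0, 0, 0, 0, 0, 0, 0, 0, 0, 0, 0],
)

```text
clock: 7.3
tcp_pos: [0.5504, 0.2183, 0.0101]
tcp_rot: [3.094, 0.541, 0.001]
wrist_force: [0.7, -2.1, 3.9]
gripper_width: 0.454
```

Gripped: 0.454 × 87 mm ≈ 39.5 mm, which is the jaw's width. Pull it back.

Emit:
apply_moves(
  plan=[0, 3, 1, 0, 0, 0, 0, 0, 7, 2.5, 0, 0, 0, 0, 0, 11, 4, 0, 0, 0, 0, 0, 15, 5.4, 0, 0, 0, 0, 0, 19, 6.8, 0, 0, 0, 0, 0, 23, 8.3, 0, 0, 0, 0, 0, 25, 9, 0, 0, 0, 0, 0, 25, 9, 0, 0, 0, 0],
)

```text
clock: 8.3
tcp_pos: [0.5735, 0.2265, 0.0101]
tcp_rot: [3.094, 0.542, -0.006]
wrist_force: [-3.2, -4.4, 6.7]
gripper_width: 0.462
```

```bash
python3 - <<'E'
from h import *
print(status.read_state()['tcp_pos'])
shot('top','t4')
p=np.load('t4.npz')['p'][200:340,140:320]
cv2.imwrite('pics/t4c.png',cv2.resize(p,None,fx=4,fy=4)[:,:,::-1])
E
```

```text
[0.5734681  0.22653721 0.01011348]
```

View pics/t4c.png

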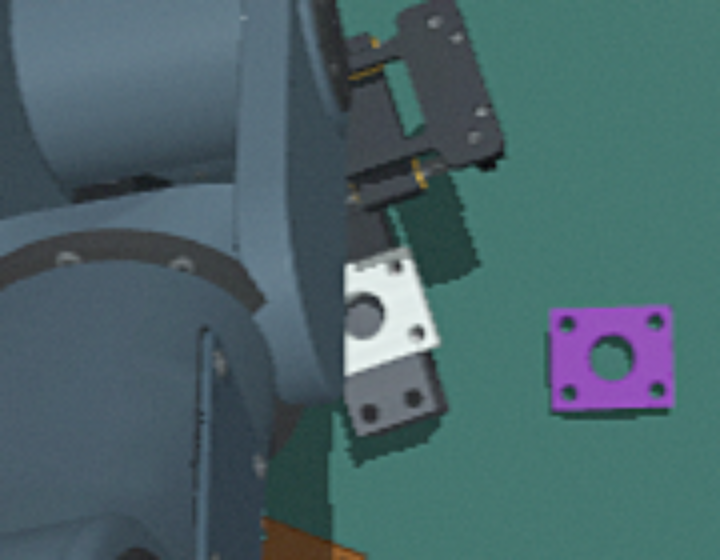

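Emit:
apply_moves(
  plan=[1, 0, 0, 0, 0, 0, 0, 1, 0, 0, 0, 0, 0, 0, 1, 0, 0, 0, 0, 0, 0, 1, 0, 0, 0, 0, 0, 0, 1, 0, 0, 0, 0, 0, 0, 1, -20, -6, 0, 0, 0, 0, 1, -45, -14, -1, 0, 0, 0, 1, -70, -23, -2, 0, 0, 0],
)

```text
clock: 9.35
tcp_pos: [0.5047, 0.2043, 0.008]
tcp_rot: [-3.095, -0.541, -0.001]
wrist_force: [0.0, -1.2, -0.6]
gripper_width: 1.004
```

```bash
python3 - <<'E'
from h import *
print(status.read_state()['tcp_pos'],status.read_state()['gripper_width'])
shot('scene','s5')
shot('wrist','w5')
p=np.load('s5.npz')['p'][180:380,300:540]
cv2.imwrite('pics/s5c.png',cv2.resize(p,None,fx=3,fy=3)[:,:,::-1])
E
```

```text
[0.50469227 0.20427228 0.00800687] 1.004041745279725
```

View pics/s5c.png

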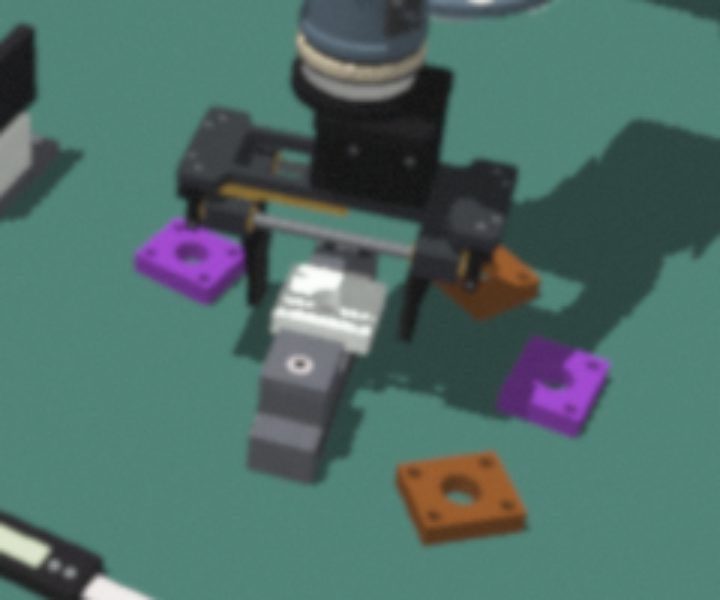

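View pics/w5.png

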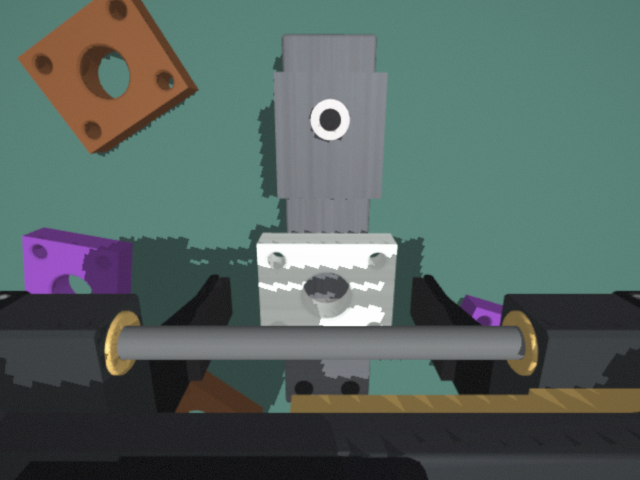

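The jaw is clear of the plate by more than 20 mm (gap at rows 197–234), and the fingers straddle the plate's ends. I'll check tip height and plate position.

```bash
python3 - <<'E'
from h import *
p,W=cloud('w5'); x,y,z=np.moveaxis(W,-1,0); g=p.astype(int)
for uu in ((195,232),(412,450)):
    S=W[270:310,uu[0]:uu[1]].reshape(-1,3);G=(g.max(2)<70)[270:310,uu[0]:uu[1]].ravel()
    q=S[G&(S[:,2]>.025)]; print(np.nanpercentile(q[:,2],[.5,1,5,10]).round(4), 'xy at low',np.median(q[q[:,2]<np.nanpercentile(q[:,2],10)],0).round(4))
m=(z>.046)&(z<.058)&(g.min(2)>90)&(np.arange(480)[:,None]<322)&(np.arange(640)[None]>250)&(np.arange(640)[None]<402)
Q=W[m]; ex=np.array([np.cos(np.radians(19.8)),np.sin(np.radians(19.8))]); ey=np.array([-ex[1],ex[0]])
print('plate along x max',np.percentile(Q[:,:2]@ex,[99,99.8]),'tcp',np.array([.5047,.2043])@ex,'y',np.percentile(Q[:,:2]@ey,[.3,1,99,99.7]),'tcp',np.array([.5047,.2043])@ey,np.median(Q[:,2]))
E
```

```text
[0.0406 0.0409 0.0422 0.0439] xy at low [0.4911 0.2479 0.0422]
[0.0407 0.0412 0.0429 0.0444] xy at low [0.5229 0.1636 0.0429]
plate along x max [0.56877893 0.56898812] tcp 0.5440666811973106 y [-0.0091714  -0.0088431   0.05014818  0.05052101] tcp 0.021260912749549693 0.05256038200546437
```

Emit:
apply_moves(
  plan=[0, 0, -0.5, -0.5, 0, 0, 0, 0, 0, -0.5, -0.5, 0, 0, 0, 0, 0, -0.5, -0.5, 0, 0, 0, 0, 0, -0.5, -0.5, 0, 0, 0, 0, 0, -0.5, -0.5, 0, 0, 0, 0, 0, -0.5, -0.5, 0, 0, 0, 0, 0, -0.5, -0.5, 0, 0, 0, 0, 0, -0.5, -0.5, 0, 0, 0],
)

```text
clock: 10.45
tcp_pos: [0.5062, 0.204, 0.0075]
tcp_rot: [3.095, 0.541, 0.003]
wrist_force: [3.5, 0.6, -2.2]
gripper_width: 0.686
```

Gripped at 0.686 × 87 ≈ 59.7 mm, which is the plate's 60 mm. Lift.

Emit:
apply_moves(
  plan=[0, 0, 0, 3, 0, 0, 0, 0, 0, 0, 10, 0, 0, 0, 0, 0, 0, 20, 0, 0, 0, 0, 0, 0, 35, 0, 0, 0, 0, 0, 0, 60, 0, 0, 0, 0, 0, 0, 85, 0, 0, 0, 0, 0, 0, 115, 0, 0, 0, 0, 0, 0, 145, 0, 0, 0],
)

```text
clock: 11.45
tcp_pos: [0.5022, 0.2033, 0.1537]
tcp_rot: [3.094, 0.541, -0.008]
wrist_force: [-0.1, 0.2, -1.8]
gripper_width: 0.689
```

```bash
python3 - <<'E'
from h import *
s=status.read_state();print(s['tcp_pos'],s['gripper_width'],s['wrist_force'])
shot('scene','s6')
shot('wrist','w6')
p=np.load('s6.npz')['p'][120:340,300:540]
cv2.imwrite('pics/s6c.png',cv2.resize(p,None,fx=2.7,fy=2.7)[:,:,::-1])
E
```

```text
[0.50218254 0.20331872 0.15367144] 0.6886742885767926 [-0.05841453  0.18752888 -1.76773553]
```

View pics/s6c.png

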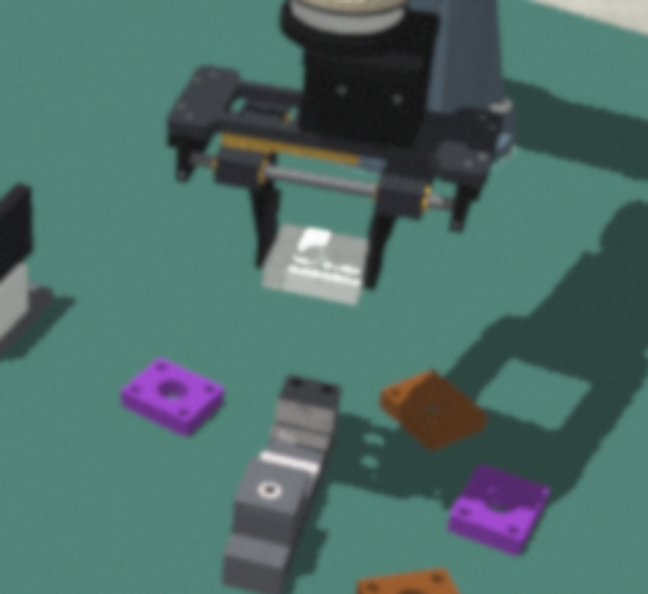

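View pics/w6.png

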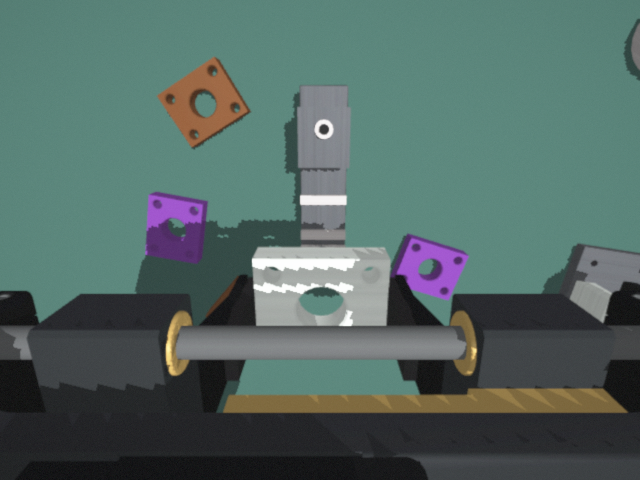

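The plate is held at (320,290), out of the vise. I'll measure its pose relative to the tool.

```bash
cat > held.py <<'E'
from h import *
import sys
t=sys.argv[1]; tp=np.array(eval(sys.argv[2])); tr=R.from_rotvec(eval(sys.argv[3]))
p,W=cloud(t); g=p.astype(int)
T=tr.inv().apply((W-tp).reshape(-1,3)).reshape(W.shape)  # tool frame
u=np.arange(640)[None]; v=np.arange(480)[:,None]
m=(u>250)&(u<395)&(v>235)&(v<322)&(T[...,2]>-.065)&(T[...,2]<-.015)&(g.min(2)>90)&(abs(T[...,1])<.032)
Q=T[m]
# top plane: ransac-ish
best=None
rng=np.random.default_rng(0)
for _ in range(500):
    a=Q[rng.choice(len(Q),3,False)]; n=np.cross(a[1]-a[0],a[2]-a[0]); l=np.linalg.norm(n)
    if l<1e-7: continue
    n/=l
    if abs(n[2])<.8: continue
    k=(abs((Q-a[0])@n)<.0008)
    if best is None or k.sum()>best.sum(): best=k
K=Q[best]; c=K.mean(0); n=np.linalg.svd(K-c,full_matrices=False)[2][2]; n*=-np.sign(n[2])
print('inl',len(K),'of',len(Q),'n tool',n.round(4),'angles deg x-slope',np.degrees(np.arctan2(n[0],-n[2])).round(2),'y-slope',np.degrees(np.arctan2(n[1],-n[2])).round(2))
print('K x',np.percentile(K[:,0],[.5,99.5]).round(4),'y',np.percentile(K[:,1],[.5,99.5]).round(4),'z mean',c.round(4),'z at x=0,y=0',(c[2]+(n[0]*c[0]+n[1]*c[1])/n[2]).round(4))
E
python3 held.py w6 '[.50218,.20332,.15367]' '[3.094,.541,-.008]'
```

```text
inl 5411 of 8957 n tool [-4.1e-03 -4.0e-04 -1.0e+00] angles deg x-slope -0.24 y-slope -0.02
K x [-0.0044  0.0261] y [-0.0304  0.0291] z mean [ 0.0124 -0.0008 -0.0492] z at x=0,y=0 -0.0491
```

```bash
python3 - <<'E'
from h import *
s=status.read_state();print(s['tcp_pos'],s['tcp_rot'],s['wrist_force'])
m,_,_=shot('wrist','w7'); print(status.read_state()['tcp_pos'])
Z=m; Rm=R.from_rotvec(Z['rvec'].ravel()).as_matrix(); print('cam',-Rm.T@Z['tvec'].ravel(), 'rel', R.from_rotvec(s['tcp_rot']).inv().apply(-Rm.T@Z['tvec'].ravel()-s['tcp_pos']))
import subprocess
print(subprocess.run(['python3','held.py','w7',str(s['tcp_pos'].tolist()),str(s['tcp_rot'].tolist())],capture_output=True,text=True).stdout)
p,W=cloud('w7');g=p.astype(int)
for uu in ((220,250),(390,420)):
    S=W[270:320,uu[0]:uu[1]].reshape(-1,3);G=(g.max(2)<70)[270:320,uu[0]:uu[1]].ravel()
    q=S[G&(S[:,2]>.1)]; print(np.nanpercentile(q[:,2],[.5,1,5,10]).round(4))
E
```

```text
[0.50545365 0.20406436 0.15591094] [3.0944403  0.54169855 0.00585771] [ 1.30502513 -0.28919368 -2.24079448]
[0.50441289 0.20381061 0.1540894 ]
cam [0.579971   0.2319456  0.35165843] rel [ 0.0802728  -0.00076631 -0.1954558 ]
inl 5374 of 8954 n tool [ 6.8e-03 -6.0e-04 -1.0e+00] angles deg x-slope 0.39 y-slope -0.03
K x [-0.0071  0.0235] y [-0.0307  0.0288] z mean [ 0.0098 -0.0011 -0.0452] z at x=0,y=0 -0.0452

[0.1902 0.1904 0.1939 0.1977]
[0.1901 0.1906 0.1937 0.1973]
```

```bash
cat > plan.py <<'E'
from h import *
n=np.array([.388,.0727,.919]); n/=np.linalg.norm(n)
ey=-np.cross([0,0,1],n); ey/=np.linalg.norm(ey)
Rt=np.c_[np.cross(ey,-n),ey,-n]; assert np.linalg.det(Rt)>0
F=np.array([.5393,-.2047,.0878]); ex=np.cross(ey,n)
pt=np.array([-.0012,-.0009,-.0285])
def tgt(h): return F+h*n-Rt@pt
if __name__=='__main__':
    # commanded pose nominal now
    p0=np.array([.5048,.2038,.1525+.001]); R0=R.from_rotvec([3.0945,.5415,0])
    print('turn deg',np.degrees((R.from_matrix(Rt)*R0.inv()).as_rotvec()).round(2))
    for h in (.05,.02,.01,0): print(h,(tgt(h)*1000).round(1),((tgt(h)-p0)*1000).round(1))
    print('n',n.round(3),'target rotvec',R.from_matrix(Rt).as_rotvec())
    s=status.read_state(); print(s['tcp_pos'],s['tcp_rot'])
E
python3 plan.py
```

```text
turn deg [-6.11 22.45 -9.11]
0.05 [ 548.9 -203.8  107.1] [  44.1 -407.6  -46.4]
0.02 [ 537.3 -206.    79.5] [  32.5 -409.8  -74. ]
0.01 [ 533.4 -206.7   70.3] [  28.6 -410.5  -83.2]
0 [ 529.5 -207.5   61.1] [  24.7 -411.3  -92.4]
n [0.388 0.073 0.919] target rotvec [ 3.02816785  0.2812484  -0.62285271]
[0.50441289 0.20381061 0.1540894 ] [3.09446018e+00 5.41507924e-01 1.26257062e-03]
```

Emit:
apply_moves(
  plan=[0, 6, -40, 10, -0.5, 2, -1, 0, 12, -90, 15, -1.5, 5, -2, 0, 18, -145, 20, -2.3, 8.5, -3.5, 0, 25, -200, 20, -3.1, 11.5, -4.7, 0, 31, -255, 20, -3.9, 14.5, -5.9, 0, 37, -310, 20, -4.8, 17.5, -7.2, 0, 42, -360, 15, -5.6, 20.5, -8.3, 0, 44, -400, 10, -6.1, 22.4, -9.1],
)

```text
clock: 12.6
tcp_pos: [0.5476, -0.1975, 0.1604]
tcp_rot: [3.029, 0.279, -0.63]
wrist_force: [0.3, 0.2, -1.5]
gripper_width: 0.688
```

Emit:
apply_moves(
  plan=[0, 0, -8, -10, 0, 0, 0, 0, 0, -8, -20, 0, 0, 0, 0, 0, -8, -30, 0, 0, 0, 0, 0, -8, -40, 0, 0, 0, 0, 0, -8, -50, 0, 0, 0, 0, 0, -8, -56, 0, 0, 0, 0, 0, -8, -56, 0, 0, 0, 0, 0, -8, -56, 0, 0, 0],
)

```text
clock: 13.6
tcp_pos: [0.5495, -0.2042, 0.1067]
tcp_rot: [3.028, 0.281, -0.62]
wrist_force: [0.4, 0.1, -0.3]
gripper_width: 0.684
```

```bash
python3 - <<'E'
from h import *
s=status.read_state();print(s['tcp_pos'],s['tcp_rot'],s['wrist_force'],s['wrist_torque'],s['gripper_width'])
m,_,_=shot('wrist','w8'); shot('scene','s8')
p=np.load('s8.npz')['p'][80:280,130:370]
cv2.imwrite('pics/s8c.png',cv2.resize(p,None,fx=3,fy=3)[:,:,::-1])
s2=status.read_state();print(s2['tcp_pos'],s2['tcp_rot'],s2['wrist_force'])
import subprocess
print(subprocess.run(['python3','held.py','w8',str(s['tcp_pos'].tolist()),str(s['tcp_rot'].tolist())],capture_output=True,text=True).stdout)
from plan import *
print('dpos mm',((tgt(.05)-s['tcp_pos'])*1000).round(1),'drot deg',np.degrees((R.from_matrix(Rt)*R.from_rotvec(s['tcp_rot']).inv()).as_rotvec()).round(2))
E
```

```text
[ 0.54947814 -0.20424017  0.10674384] [ 3.0283491   0.28106874 -0.62045265] [ 0.36901354  0.06078281 -0.31858467] [ 0.02102853 -0.32245851  0.00101316] 0.6840178772570334
[ 0.54952862 -0.20433578  0.10688802] [ 3.02830623  0.28091211 -0.62000313] [ 0.37813507 -0.8463347  -1.38298518]
inl 5302 of 8997 n tool [ 0.0055  0.005  -1.    ] angles deg x-slope 0.32 y-slope 0.29
K x [-0.0074  0.0231] y [-0.0307  0.0288] z mean [ 0.0095 -0.0009 -0.045 ] z at x=0,y=0 -0.0451

dpos mm [-0.6  0.4  0.3] drot deg [0.01 0.09 0.  ]
```

View pics/s8c.png

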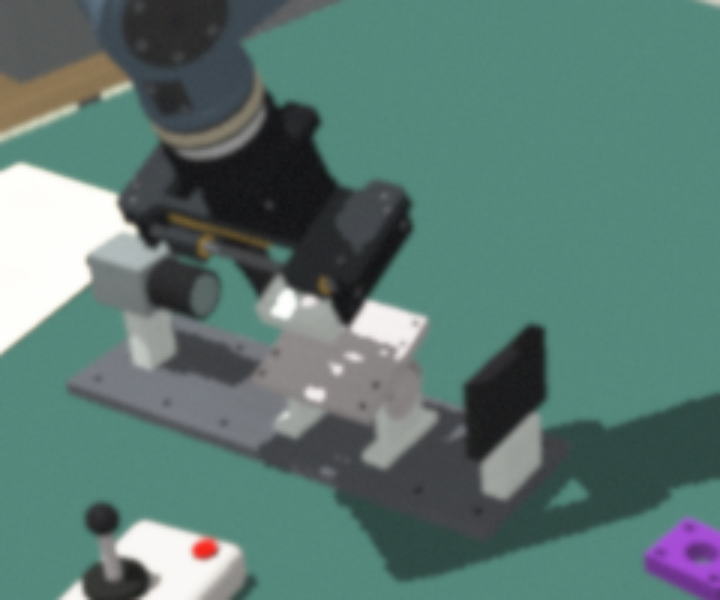

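View pics/w8.png

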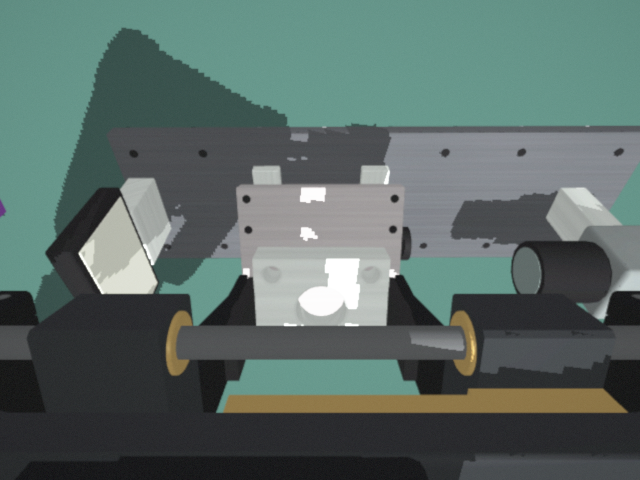

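The plate is held parallel above the face, and both are visible in one picture. The face's low edge is at row 186, with its sides at columns 238 and 404. I'll measure plate against face directly.

```bash
cat > rel.py <<'E'
from h import *
import sys
from plan import n,ex,ey,F,Rt
def plane(Q,tol=.0012):
    rng=np.random.default_rng(0); best=None
    for _ in range(400):
        a=Q[rng.choice(len(Q),3,False)]; m=np.cross(a[1]-a[0],a[2]-a[0]); l=np.linalg.norm(m)
        if l<1e-6: continue
        k=abs((Q-a[0])@(m/l))<tol
        if best is None or k.sum()>best.sum(): best=k
    K=Q[best]; c=K.mean(0); m=np.linalg.svd(K-c,full_matrices=False)[2][2]; return c,m*np.sign(m@n),K
t=sys.argv[1]; p,W=cloud(t); g=p.astype(int); L=(W-F)@np.c_[ex,ey,n]
u=np.arange(640)[None]; v=np.arange(480)[:,None]
mf=(abs(L[...,2])<.006)&(abs(L[...,1])<.055)&(abs(L[...,0])<.052)&(v<322)
cf,nf,K=plane(L[mf]@np.c_[ex,ey,n].T) if mf.sum()>50 else (None,)*3
B=np.c_[ex,ey,n]
kl=K@B; print('face inl',len(K),'tilt vs model: about-y slope',np.degrees(np.arctan2(nf@ex,nf@n)).round(2),'x-slope',np.degrees(np.arctan2(nf@ey,nf@n)).round(2),'x',np.percentile(kl[:,0],[.3,99.7]).round(4),'y',np.percentile(kl[:,1],[.3,99.7]).round(4),'z',kl[:,2].mean().round(4))
mp=(L[...,2]>.012)&(L[...,2]<.09)&(abs(L[...,1])<.034)&(abs(L[...,0])<.04)&(g.min(2)>90)&(v<322)&(u>250)&(u<395)
cp,np_,K2=plane(L[mp]@B.T,.0008)
kl2=K2@B; print('plate inl',len(K2),'slopes',np.degrees(np.arctan2(np_@ex,np_@n)).round(2),np.degrees(np.arctan2(np_@ey,np_@n)).round(2),'x',np.percentile(kl2[:,0],[.3,99.7]).round(4),'y',np.percentile(kl2[:,1],[.3,99.7]).round(4),'z',kl2[:,2].mean().round(4), 'gap est',kl2[:,2].mean()-kl[:,2].mean()-.016)
E
python3 rel.py w8
```

```text
face inl 10797 tilt vs model: about-y slope 0.08 x-slope -0.06 x [-0.0449  0.0379] y [-0.0496  0.0495] z 0.0005
plate inl 5302 slopes -0.23 0.26 x [-0.0249  0.0058] y [-0.0294  0.0303] z 0.0664 gap est 0.049929864240320504
```

Emit:
apply_moves(
  plan=[0, -3.1, -0.6, -7.4, 0, 0, 0, 0, -6.2, -1.2, -14.7, 0, 0, 0, 0, -9.3, -1.7, -22, 0, 0, 0, 0, -12.4, -2.3, -29.4, 0, 0, 0, 0, -14.7, -2.8, -34.9, 0, 0, 0, 0, -16.3, -3, -38.6, 0, 0, 0, 0, -16.3, -3, -38.6, 0, 0, 0, 0, -16.3, -3, -38.6, 0, 0, 0],
)

```text
clock: 14.7
tcp_pos: [0.5332, -0.2072, 0.0681]
tcp_rot: [3.028, 0.281, -0.62]
wrist_force: [-0.3, -0.3, -1.4]
gripper_width: 0.684
```

Emit:
apply_moves(
  plan=[0, 0, 0, 0, 0, 0, 0, 0, -0.4, -0.1, -0.9, 0, 0, 0, 0, -0.8, -0.15, -1.8, 0, 0, 0, 0, -1.2, -0.2, -2.8, 0, 0, 0, 0, -1.6, -0.3, -3.7, 0, 0, 0, 0, -1.9, -0.4, -4.6, 0, 0, 0, 0, -1.9, -0.4, -4.6, 0, 0, 0, 0, -1.9, -0.4, -4.6, 0, 0, 0],
)

```text
clock: 15.7
tcp_pos: [0.531, -0.2075, 0.0633]
tcp_rot: [3.029, 0.281, -0.621]
wrist_force: [-0.5, -0.3, -1.4]
gripper_width: 0.686
```

```bash
python3 - <<'E'
from h import *
import subprocess
from plan import n
s=status.read_state();print(s['tcp_pos'],s['wrist_force'],'along n',s['wrist_force']@n,s['gripper_width'])
shot('wrist','w9')
for _ in range(1): print(status.read_state()['wrist_force']@n)
print(subprocess.run(['python3','rel.py','w9'],capture_output=True,text=True).stdout)
E
```

```text
[ 0.53104808 -0.20753072  0.06326166] [-0.48950295 -0.30988311 -1.39371559] along n -1.4929889495108812 0.6858960698766041
-0.37798989509328074
face inl 11896 tilt vs model: about-y slope 0.1 x-slope -0.02 x [-0.0449  0.0119] y [-0.0496  0.0496] z 0.0005
plate inl 5339 slopes 0.16 -0.0 x [-0.0249  0.0059] y [-0.0296  0.0301] z 0.0191 gap est 0.0025599438328904253
```

Emit:
apply_moves(
  plan=[0, -0.2, 0, -0.5, 0, 0, 0, 0, -0.4, -0.1, -0.9, 0, 0, 0, 0, -0.6, -0.1, -1.4, 0, 0, 0, 0, -0.8, -0.15, -1.8, 0, 0, 0, 0, -0.8, -0.15, -1.8, 0, 0, 0, 0, -0.8, -0.15, -1.8, 0, 0, 0, 0, -0.8, -0.15, -1.8, 0, 0, 0, 0, -0.8, -0.15, -1.8, 0, 0, 0],
)

```text
clock: 16.75
tcp_pos: [0.5303, -0.2077, 0.0615]
tcp_rot: [3.028, 0.281, -0.621]
wrist_force: [0.2, 0.3, -0.5]
gripper_width: 0.681
```

Emit:
apply_moves(
  plan=[0, -0.1, 0, -0.2, 0, 0, 0, 0, -0.2, 0, -0.5, 0, 0, 0, 0, -0.2, 0, -0.5, 0, 0, 0, 0, -0.2, 0, -0.5, 0, 0, 0, 0, -0.2, 0, -0.5, 0, 0, 0, 0, -0.2, 0, -0.5, 0, 0, 0, 0, -0.2, 0, -0.5, 0, 0, 0, 0, -0.2, 0, -0.5, 0, 0, 0],
)

```text
clock: 17.75
tcp_pos: [0.53, -0.2076, 0.061]
tcp_rot: [3.028, 0.281, -0.621]
wrist_force: [-0.7, -0.3, -1.6]
gripper_width: 0.688
```

Not touching yet. Go on in half-millimetre steps.

Emit:
apply_moves(
  plan=[0, -0.1, 0, -0.2, 0, 0, 0, 0, -0.2, 0, -0.5, 0, 0, 0, 0, -0.2, 0, -0.5, 0, 0, 0, 0, -0.2, 0, -0.5, 0, 0, 0, 0, -0.2, 0, -0.5, 0, 0, 0, 0, -0.2, 0, -0.5, 0, 0, 0, 0, -0.2, 0, -0.5, 0, 0, 0, 0, -0.2, 0, -0.5, 0, 0, 0],
)

```text
clock: 18.75
tcp_pos: [0.53, -0.2077, 0.0608]
tcp_rot: [3.028, 0.281, -0.621]
wrist_force: [0.9, 1.4, 5.3]
gripper_width: 0.684
```

```bash
python3 - <<'E'
from h import *
import subprocess
from plan import n
s=status.read_state();print(s['tcp_pos'],'along n',s['wrist_force']@n,s['wrist_torque'])
shot('wrist','w10')
s=status.read_state();print(s['tcp_pos'],'along n',s['wrist_force']@n,s['wrist_torque'])
print(subprocess.run(['python3','rel.py','w10'],capture_output=True,text=True).stdout)
E
```

```text
[ 0.53003151 -0.20770107  0.06084149] along n 5.28038414452864 [ 0.11054848 -0.0726519  -0.00136391]
[ 0.53007122 -0.20769261  0.06083736] along n 5.197954284223884 [ 0.05432582 -0.05660278 -0.04983618]
face inl 12087 tilt vs model: about-y slope 0.06 x-slope -0.07 x [-0.0449  0.0111] y [-0.0496  0.0496] z 0.0005
plate inl 5354 slopes 0.09 0.05 x [-0.0249  0.0059] y [-0.0296  0.0301] z 0.0165 gap est -6.330368749281334e-05
```

Contact: about 6 N along the normal, with the visual gap down to 0. I'll press very slightly more and let it settle.

Emit:
apply_moves(
  plan=[0, -0.1, 0, -0.2, 0, 0, 0, 0, -0.1, 0, -0.2, 0, 0, 0, 0, -0.1, 0, -0.2, 0, 0, 0, 0, -0.1, 0, -0.2, 0, 0, 0, 0, -0.1, 0, -0.2, 0, 0, 0, 0, -0.1, 0, -0.2, 0, 0, 0, 0, -0.1, 0, -0.2, 0, 0, 0, 0, -0.1, 0, -0.2, 0, 0, 0],
)

```text
clock: 19.8
tcp_pos: [0.5301, -0.2077, 0.0608]
tcp_rot: [3.028, 0.281, -0.62]
wrist_force: [0.7, 1.9, 5.7]
gripper_width: 0.686
```

```bash
python3 - <<'E'
from h import *
import subprocess
from plan import n
shot('wrist','w11'); shot('scene','s11')
s=status.read_state();print(s['clock'],s['tcp_pos'],'along n',s['wrist_force']@n,s['wrist_torque'],s['gripper_width'],abs(s['qd']).max())
print(subprocess.run(['python3','rel.py','w11'],capture_output=True,text=True).stdout)
p=np.load('s11.npz')['p'][80:280,130:370]
cv2.imwrite('pics/s11c.png',cv2.resize(p,None,fx=3,fy=3)[:,:,::-1])
E
```

```text
19.9 [ 0.53005746 -0.20771538  0.06083197] along n 5.216269946335768 [ 0.14024085 -0.01918634 -0.05279515] 0.6879185548897685 0.0015369230477676786
face inl 12057 tilt vs model: about-y slope 0.06 x-slope -0.11 x [-0.045   0.0109] y [-0.0496  0.0496] z 0.0005
plate inl 5370 slopes 0.31 -0.15 x [-0.0249  0.0059] y [-0.0296  0.0301] z 0.0165 gap est -6.952571856321324e-05
```

View pics/s11c.png

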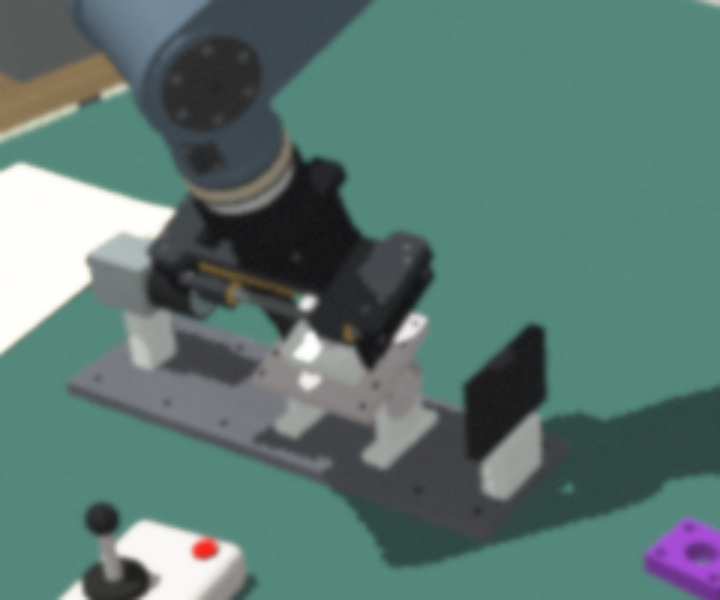

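View pics/w11.png

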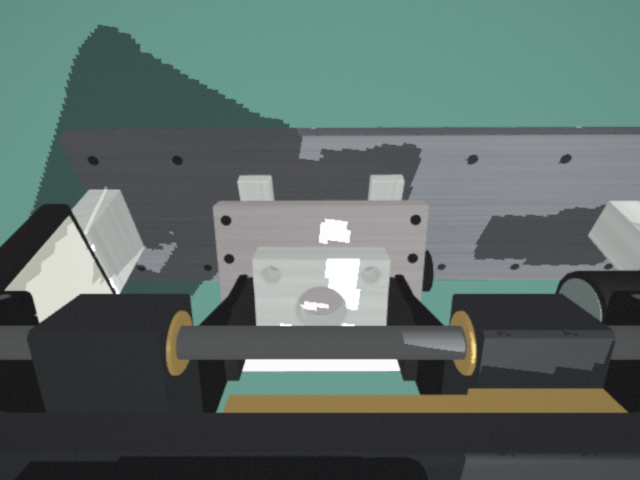

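Flush and centred: the plate's x edge is at −24.9 mm and its y edges at −29.6 and +30.1 mm. The last 0.2 mm added little force, so I'll do one more small press to make sure the push is solid.

Emit:
apply_moves(
  plan=[0, -0.1, 0, -0.2, 0, 0, 0, 0, -0.2, 0, -0.4, 0, 0, 0, 0, -0.2, 0, -0.4, 0, 0, 0, 0, -0.2, 0, -0.4, 0, 0, 0, 0, -0.2, 0, -0.4, 0, 0, 0, 0, -0.2, 0, -0.4, 0, 0, 0, 0, -0.2, 0, -0.4, 0, 0, 0, 0, -0.2, 0, -0.4, 0, 0, 0],
)

```text
clock: 20.9
tcp_pos: [0.5301, -0.2077, 0.0608]
tcp_rot: [3.028, 0.281, -0.62]
wrist_force: [1.2, 2.0, 7.9]
gripper_width: 0.683
```

```bash
python3 - <<'E'
from h import *
import subprocess
from plan import n
for i in range(3):
    shot('wrist','w12')
    s=status.read_state();print(s['clock'],s['tcp_pos'],'f',s['wrist_force'].round(1),'along n',s['wrist_force']@n,s['wrist_torque'].round(2),s['gripper_width'],abs(s['qd']).max())
print(subprocess.run(['python3','rel.py','w12'],capture_output=True,text=True).stdout)
E
```

```text
20.95 [ 0.5300934  -0.20773057  0.06077399] f [0.5 2.4 7.3] along n 7.047288308438826 [ 0.15 -0.01 -0.12] 0.6849896278451465 0.0018517437263512186
21.0 [ 0.53009579 -0.20771688  0.0607934 ] f [1.3 2.7 7.5] along n 7.617109333591831 [ 0.15  0.06 -0.04] 0.6876580644034266 0.0010228222038328734
21.05 [ 0.53007742 -0.20771158  0.06076845] f [1.5 2.1 8.1] along n 8.186305991649396 [ 0.11  0.03 -0.11] 0.6883669143486698 0.0021734124514487148
face inl 12079 tilt vs model: about-y slope 0.03 x-slope -0.02 x [-0.045   0.0109] y [-0.0496  0.0496] z 0.0005
plate inl 5377 slopes 0.18 -0.12 x [-0.0249  0.0059] y [-0.0296  0.0301] z 0.0165 gap est 6.030580077427683e-07
```

The contact is steady at about 8–9 N, everything is at rest, and the plate is parallel to the face within 0.3°. I'll hand in.

```bash
python3 -c "
from bench import ticket
print(ticket.sign_off())"
```

```text
the job is handed in; nothing more can be done
None
```

I slid the vise jaw back about 24 mm, lifted the plate out by its two ends and lowered it onto the sloping face. I handed the job in with the plate still gripped and lightly pressed there, at about 21 s on the clock. `ticket.sign_off()` gives no verdict, so the results below are my own checks.

**Last checks, from the wrist camera and force reading:**

| Check | Result |
|---|---|
| Gap between plate and face | about 0.0 mm |
| Parallel to the face | within about 0.3° |
| Off the face's centre | about 0.1 mm along x and 0.3 mm along y |
| Push along the face's normal | steady 7–8 N at the wrist; about 1.3 N more on the face by my estimate of the plate's weight |
| Grip | about 60 mm, the plate's length |
| Motion | at rest |
| Stage angle | plane fit unchanged at about 23.2° |

**What disagreed:**
- **Fingertip position:** the fingertips lie about 33 mm short of the reported TCP, seen in the depth pictures. My first try at the jaw therefore closed on air above it, touching nothing. I corrected for this from then on.
- **Last press steps:** the first 0.2 mm step raised the force hardly at all, and the next 0.4 mm raised it by 2–3 N. A sideways force of about 2 N also remained.
- **Ring gauge, caliper and joystick:** I kept clear of all three, but did not measure them again at the end.

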